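# Uncouple the sealing plug and return it through the sprung gate

## Task

Free the air coupling: push its sprung sleeve fully back by the flange until the square-head plug pops loose, let the sleeve snap forward again, and take the plug right out. Lay the plug down in the open tray of the returns gate, stem pointing at the leaves, and let go of it; then push it along the tray floor through the two sprung leaves until it lies wholly in the pocket and both leaves have closed behind it. Leave the other things on the table where they are.

Things in the scene. Friction and masses are not known exactly. Their poses are not given: they have to be found in the camera images.
- sleeve_flange (a point): Steel sleeve of the quick coupling with a dark thumb flange at its front, 60 mm in diameter, 6 mm thick. Point: on the level coupling axis, 55 mm above the table, in the flange's front face; it moves with the sleeve. x points along the axis INTO the block: push the flange that way, on its front face above the plug's head and the fixed nose (13 mm from the axis; flange reaches 30 mm); z up.
- coupling_mouth (a point): Mouth of the fixed nose (24 mm in diameter), on the coupling axis, 5 mm in front of the flange's face when the sleeve is forward; same axes: the plug comes out towards -x. The fixed air block (62 mm wide, top 86 mm above the table) begins 45 mm behind (+x). Machines stand close behind and left of it, up to 0.35 m high: approach over them or from the right.
- sleeve (a joint): Travel of the sleeve, m: 0 forward (at rest), 0.012 fully back. Spring: about 5 N at 0, 11 N at 0.012. The plug is locked until about 0.008; then a spring valve inside ejects it gently by 18 mm in about 0.5 s. After that it sits loose in the mouth, its head sagging about 3 mm, no longer locked, and the sleeve may be let go.
- plug_head (a point): Brass plug, 70 g, 66 mm long, level. Point: centre of its square head (20 x 20 mm, 26 mm long). x points along the round stem, which runs from 13 to 53 mm, 14 mm thick with a locking groove near the tip; the head's free end is at x = -13 mm. Locked, it is 14 mm in front of the mouth with 40 mm of stem inside; ejected, 32 mm in front with 22 mm inside. Lying on a floor, it is 10 mm above it.
- plug_tip (a point): Centre of the end face of the plug's stem, 53 mm from plug_head; same axes.
- gate_line (a point): Returns gate, a fixed grey tray. Point: on its floor (5 mm above the table) midway between the two sprung leaves; x points the way parts must travel, z up. Entry tray: x = -102 mm to 0, open above and at the outer end, 98 mm wide, 15 mm lips; from x = -43 mm funnel walls (38 mm above the table) narrow it to the 52 mm throat at the leaves. Leaves close once the plug's rear is 30 mm past.
- pocket (a point): On the floor at the middle of the gate's pocket, 60 mm past the leaves, same axes. The pocket runs from the leaves to an end wall 59 mm past this point, 64 mm wide, walls 41 mm above the table, open above up to 8 mm past this point, then hooded (top 45 mm above the table). Pushing the plug on until its stem meets the end wall does no harm.
- leaf_left (a joint): Angle of the left leaf (23 mm long, 30 mm high, upright hinge 28 mm left of the gate line), rad: 0 closed, up to 1.4 open into the pocket. A weak spring (1 to 3 N at the tip) shuts it; it cannot swing outwards.
- leaf_right (a joint): The same for the right leaf.
- gauge_c (a point): Stepped gauge block, 26 x 68 x 24 mm, bystander; centre.
- knob_c (a point): Black star knob with an upright stud, 36 x 35 x 38 mm, bystander; centre.
- cap_c (a point): Dark blue capacitor can, 25 mm in diameter and 46 mm high, standing, bystander; centre.
- die_c (a point): Small steel die block, 28 x 60 x 18 mm, bystander; centre.

How it is judged:
By the outcome, as a careful person would: the job done as asked, in the order asked, and still so for the second after the job is handed in, with the robot touching nothing.
It also fails if it takes over 67 s, if anything falls off the work surface, if the arm or the gripper's body presses on something with over 40 N, if the wrist force passes 120 N, or if a joint passes its speed limit or range.

## Robot

A 6-joint arm with a two-finger parallel gripper is mounted at the origin on the work surface; the furniture and walls round the work are solid. World frame = base frame: x ahead of the robot, y to its left, z up, the work surface at z = 0. Lengths are in m, angles in rad, forces in N, time in s.
With the tool pointing down it reaches from about 0.35 to 0.775 m from the base axis. Payload 5.5 kg.
Tool frame: the origin (TCP) lies where the fingers leave the gripper's body, on its centre line; the fingertips stand 73 mm ahead of it and the grasp point (between the pads) lies 54 mm ahead of it; z points along the fingers, y is the direction in which the jaws open and shut (so a half turn about z gives the same grasp; the last joint's range is limited). The gripper opens to 85 mm and grips with 20 to 120 N. Pads are 22 mm wide; open, the fingers measure 114 mm over their backs; the gripper's body (76 mm by 85 mm) begins 54 mm behind the grasp point. The pads swing forward as they close: fully open they stand 13 mm farther back than shut.
Start: joints at [1.208, 0.313, 0.046, 1.304, 0, 1.431], TCP at [0.127, 0.561, 0.304] pointing down, gripper open.
Joint ranges: [-2.76, 2.76], [-0.86, 1.69], [-1.03, 1.26], [-2.2, 2.34], [-1.47, 1.5], [-3.14, 3.14]. Speed limits (rad/s): [2.57, 2.57, 3.14, 3.14, 3.14, 3.14].

## Interface

Orientations are given as a unit quaternion [w, x, y, z].
In Python, from workcell import env, read_camera, job, cut_out gives the robot as it stands.
- The arm moves only by the tool servo_tool, never from a script. Its argument "deltas" is a list of rows, each an object of numbers: "dx", "dy", "dz": the shift along the world's x, y, z in mm; "rx", "ry", "rz": the turn, a rotation vector about the world's x, y, z in rad; "fingers": the closure, from -1 (fully open) to 1 (shut). A call has 1 to 8 rows; each row shifts and turns the commanded pose from where the row before left it; what a row does not reach is not made up. A row lasts 1/10 s, in which the tool goes at most 50 mm and 8.59 degrees, less where a joint would pass 70% of its speed; a pose out of reach is approached as far as the arm can. A call is refused whole if a number of a shift passes 50 or a number of a turn 0.15, either way. A call with a gripper value outside its range is refused whole. The fingers move at their own pace and stop on an object; "newtons" is the grip in N (left out, the last holds). Time passes only in rows, so rows that do not move let the fingers close. It gives the time, the measured TCP pose, the force and the opening at its end, in the units of the state.
- env.get_state(): the state, without advancing time (a new reading comes with each control period).
- read_camera(name): name is "side" or "top" or "wrist"; returns a dict with "img" (480x640x3 uint8, red, green, blue), "intrinsics" (3x3 intrinsics, pixels), "extrinsics" (4x4, takes a point from camera to world coordinates); the wrist camera has in their place "hand_eye" (4x4, takes a point from camera to tool coordinates, whose origin is the TCP and whose axes are the flange's). Camera axes: x right, y down, z forward; pixel columns grow to the right and rows downward; lengths in m; the calibration is good to about 2 mm. A picture is of the moment at which its call begins: read the wrist's pose just before it. There is no depth.
- job.hand_in(): hands the job in, once; it reports no verdict.
Trained networks look in the newest picture that a camera, given by its name, has taken for a name from the list of things; names that differ only in an ending like _2 or _b are one class to them, and where a whole thing is asked for, a point or a joint stands for the part that bears it (a point fixed in the world has none). Each returns a list of dicts, best first, with "confidence" (0 to 1); they miss things now and then, are a little off and sometimes report something else, mostly with a low value. They report only what shows in the picture. A call takes as long as a camera call.
- cut_out(target, camera): "region" (480x640 bool, what is visible of it) and "extent" ([left, top, right, bottom] in pixels, round what is visible of it).
The state is a dict: "clock": time; "joint_pos": joint angles; "qvel": joint speeds; "tau": joint torques, N m; "tcp_pos": TCP position; "orientation": TCP orientation; "wrist_force": force on the tool from outside, world axes, zero at the start; "ft_torque": the same for the moment, N m; "finger_gap": finger opening in m.
Only numpy, scipy, OpenCV 4.12 (cv2) and the standard library are available. Lean on these libraries where they do the work, as an engineer would, in place of code of your own. Each camera call takes 0.05 s, during which the arm holds its last target. There are 200 camera calls.

## Working session

There is one attempt and no reset: what is moved stays moved. The work goes in short steps, Python scripts to look and compute and a tool call to move; the robot and the scene stay as the last step left them, time stands still between calls to the robot, and variables do not carry over. Pictures are saved under pics/ and viewed, about 8 in all and at most 12, crops included, and the job is handed in when it is done.

Besides the shell and the picture viewer there is one more tool, called after ">>>" by a JSON object that holds its "method" and its "body". servo_tool: Moves the arm, as the interface text tells. Its arguments: {"type":"object","properties":{"deltas":{"type":"array"},"newtons":{"type":"number"}},"required":["deltas"]}

```bash
ls; mkdir -p pics
cat > h.py <<'E'
import numpy as np, cv2
from workcell import env, read_camera, job, cut_out
from scipy.spatial.transform import Rotation as R
def pose():
    s=env.get_state(); q=s["orientation"]; T=np.eye(4)
    T[:3,:3]=R.from_quat([q[1],q[2],q[3],q[0]]).as_matrix(); T[:3,3]=s["tcp_pos"]; return T
def cam(n):
    T=pose(); c=read_camera(n); 
    E=np.array(c["extrinsics"]) if "extrinsics" in c else T@np.array(c["hand_eye"])
    return c["img"],np.array(c["intrinsics"]),E
def ray(uv,K,E):
    d=E[:3,:3]@np.linalg.inv(K)@np.array([uv[0],uv[1],1.]); return E[:3,3],d/np.linalg.norm(d)
def onz(uv,z,K,E):
    o,d=ray(uv,K,E); return o+d*(z-o[2])/d[2]
def proj(p,K,E):
    q=np.linalg.inv(E)@np.append(p,1); u=K@q[:3]; return u[:2]/u[2]
def save(img,f): cv2.imwrite("pics/"+f,img[:,:,::-1])
E
cat > a.py <<'E'
from h import *
for n in ["top","side"]:
    im,K,E=cam(n); save(im,n+"0.png"); np.savez(n+"0.npz",im=im,K=K,E=E)
    print(n,E[:3,3].round(3),E[:3,2].round(2),K[0,0])
    for t in ["sleeve_flange","coupling_mouth","plug_head","gate_line","leaf_left","leaf_right","gauge_c","knob_c","cap_c","die_c"]:
        try: r=cut_out(t,n)
        except Exception as e: print(t,e); continue
        for d in r[:2]:
            m=d["region"]; ys,xs=np.nonzero(m); print(t,round(d["confidence"],2),d["extent"],[xs.mean().round(1),ys.mean().round(1)],len(xs))
s=env.get_state(); print(s["clock"],s["wrist_force"],s["tcp_pos"],s["orientation"],s["finger_gap"])
E
python3 a.py
```

```text
pics
top [ 0.357 -0.222  1.041] [ 0.15  0.01 -0.99] 472.92225788860674
sleeve_flange 0.62 [252.3, 231.0, 267.3, 257.2] [np.float64(259.9), np.float64(244.4)] 194
coupling_mouth 0.61 [210.0, 234.2, 268.7, 288.2] [np.float64(237.4), np.float64(258.1)] 2140
plug_head 0.46 [268.8, 233.4, 279.3, 245.1] [np.float64(271.8), np.float64(238.4)] 128
gate_line 0.25 [427.4, 180.3, 456.1, 196.5] [np.float64(441.7), np.float64(187.5)] 358
leaf_left 0.63 [345.8, 241.4, 357.6, 248.0] [np.float64(349.3), np.float64(242.3)] 37
leaf_right 0.46 [254.7, 230.2, 267.9, 252.9] [np.float64(259.3), np.float64(243.2)] 223
gauge_c 0.89 [272.1, 299.3, 302.6, 312.0] [np.float64(284.9), np.float64(303.9)] 396
knob_c 0.74 [304.3, 200.9, 323.6, 214.2] [np.float64(312.4), np.float64(208.3)] 199
knob_c 0.57 [318.4, 186.9, 393.5, 297.9] [np.float64(357.0), np.float64(241.5)] 4940
cap_c 0.54 [183.7, 292.1, 199.1, 304.6] [np.float64(190.1), np.float64(298.6)] 144
die_c 0.69 [428.2, 177.9, 457.5, 198.7] [np.float64(442.1), np.float64(187.4)] 412
side [0.382 0.477 0.569] [ 0.12 -0.8  -0.59] 457.83170879617813
sleeve_flange
[... 485 characters left out ...]
(312.4), np.float64(236.5)] 67
leaf_right 0.51 [320.3, 216.3, 323.6, 235.3] [np.float64(320.5), np.float64(227.6)] 95
gauge_c 0.73 [366.0, 280.2, 383.5, 311.5] [np.float64(375.4), np.float64(295.1)] 444
gauge_c 0.18 [260.2, 252.3, 274.4, 267.4] [np.float64(269.0), np.float64(261.0)] 141
knob_c 0.49 [260.0, 254.3, 274.1, 268.6] [np.float64(268.6), np.float64(260.1)] 163
cap_c 0.57 [364.0, 367.6, 371.7, 397.2] [np.float64(367.3), np.float64(381.9)] 190
die_c 0.55 [268.6, 180.8, 281.6, 195.3] [np.float64(274.7), np.float64(187.3)] 205
1.1 [ 0.53820451 -0.08056501 -0.05636323] [0.12706538 0.56082114 0.30391031] [-4.10861181e-06  1.11152049e-01  9.93803411e-01  4.04530904e-05] 0.08579177550063853
```

Run:
```python
import cv2
a=cv2.imread("pics/top0.png")[160:330,170:470]; b=cv2.imread("pics/side0.png")[170:410,230:400]
cv2.imwrite("pics/topc.png",cv2.resize(a,(794,450),interpolation=cv2.INTER_CUBIC))
cv2.imwrite("pics/sidec.png",cv2.resize(b,(425,600),interpolation=cv2.INTER_CUBIC))
```

```text
(no output)
```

View pics/topc.png

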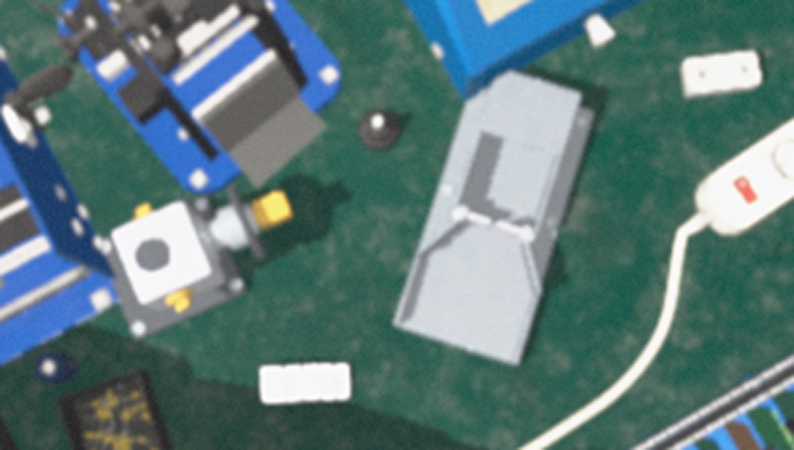

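View pics/side0.png

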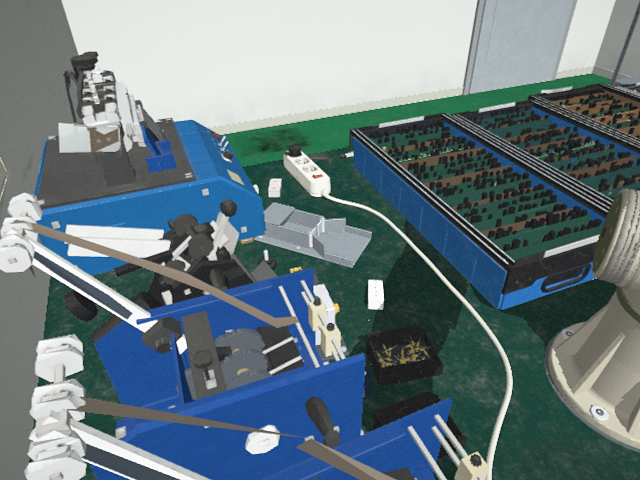

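The top view shows the block at crop (165,255), with the flange at (255,220) and the brass head at (272,208). The gate leaves are at (460,213) and (530,234), with the tray entry at the bottom. The side view shows the coupling mostly hidden behind blue machines and the gate at (313,235).

Run:
```python
from h import *
d=np.load("top0.npz");K,E=d["K"],d["E"]
print(E[:3,:3].round(2))
f=lambda u,v,z:print((u,v),z,onz((170+u/2.647,160+v/2.647),z,K,E).round(3))
for a in [(255,220,.055),(272,208,.065),(230,225,.065),(160,255,.086),(460,213,.035),(530,234,.035),(395,322,.02),(520,362,.02),(468,97,.045),(580,97,.045),(378,128,.02),(305,383,.024),(720,72,.018),(55,367,.046),(325,125,.05),(320,75,.05),(470,95,.1)]: f(*a)
```

```text
[[ 0.   -0.99  0.15]
 [-1.   -0.    0.01]
 [-0.01 -0.15 -0.99]]
(255, 220) 0.055 [ 0.504 -0.098  0.055]
(272, 208) 0.065 [ 0.512 -0.112  0.065]
(230, 225) 0.065 [ 0.498 -0.08   0.065]
(160, 255) 0.086 [ 0.472 -0.029  0.086]
(460, 213) 0.035 [ 0.513 -0.262  0.035]
(530, 234) 0.035 [ 0.496 -0.319  0.035]
(395, 322) 0.02 [ 0.425 -0.21   0.02 ]
(520, 362) 0.02 [ 0.393 -0.311  0.02 ]
(468, 97) 0.045 [ 0.607 -0.269  0.045]
(580, 97) 0.045 [ 0.608 -0.36   0.045]
(378, 128) 0.02 [ 0.587 -0.195  0.02 ]
(305, 383) 0.024 [ 0.376 -0.137  0.024]
(720, 72) 0.018 [ 0.636 -0.482  0.018]
(55, 367) 0.046 [0.387 0.059 0.046]
(325, 125) 0.05 [ 0.583 -0.152  0.05 ]
(320, 75) 0.05 [ 0.624 -0.148  0.05 ]
(470, 95) 0.1 [ 0.595 -0.267  0.1  ]
```

>>> {"method": "servo_tool", "body": {"deltas": [{"dz": 50}, {"dz": 50}, {"dz": 50}, {"dx": 50, "dy": -40}, {"dx": 50, "dy": -40}, {"dx": 50, "dy": -40}, {"dx": 50, "dy": -40}, {"dx": 50, "dy": -40}]}}

```text
invalid input at $.deltas[0]: expected keys dx, dy, dz, rx, ry, rz, fingers
```

>>> {"method": "servo_tool", "body": {"deltas": [{"dx": 15, "dy": -45, "rz": -0.11}, {"dx": 15, "dy": -45, "rz": -0.11}, {"dx": 15, "dy": -45, "rz": -0.11}, {"dx": 15, "dy": -45, "rz": -0.11}, {"dx": 15, "dy": -45, "rz": -0.11}, {"dx": 15, "dy": -45, "rz": -0.11}, {"dx": 15, "dy": -45, "rz": -0.11}, {"dx": 15, "dy": -45, "rz": -0.11}]}}

```text
invalid input at $.deltas[0]: expected keys dx, dy, dz, rx, ry, rz, fingers
```

>>> {"method": "servo_tool", "body": {"deltas": [{"dx": -5, "dy": -45}, {"dx": -5, "dy": -45}, {"dx": -5, "dy": -45}, {"dx": -5, "dy": -45}, {"dz": -30}, {"dz": -30}, {"dz": -30}, {}]}}

```text
invalid input at $.deltas[0]: expected keys dx, dy, dz, rx, ry, rz, fingers
```

```bash
cat > b.py <<'E'
from h import *
import sys
n=sys.argv[1]
im,K,E=cam("wrist"); save(im,n+".png"); np.savez(n+".npz",im=im,K=K,E=E)
s=env.get_state(); print(s["clock"],s["tcp_pos"].round(4) if hasattr(s["tcp_pos"],'round') else s["tcp_pos"],s["joint_pos"],s["wrist_force"],s["finger_gap"])
print((np.linalg.inv(pose())@E).round(3)); print(E[:3,3].round(3),E[:3,2].round(2))
for t in sys.argv[2:]:
    for d in cut_out(t,"wrist")[:2]:
        ys,xs=np.nonzero(d["region"]); print(t,round(d["confidence"],2),np.round(d["extent"]),[xs.mean().round(1),ys.mean().round(1)],len(xs))
E
python3 b.py w1 sleeve_flange plug_head coupling_mouth gate_line leaf_left leaf_right
```

```text
1.15 [0.1271 0.5608 0.3039] [1.20840133e+00 3.13234683e-01 4.60829593e-02 1.30361902e+00
 4.40710235e-06 1.43119333e+00] [-0.16751009 -0.23338537  0.23915704] 0.08544729607523899
[[-0.    -0.947 -0.322  0.084]
 [ 1.    -0.     0.     0.   ]
 [-0.    -0.322  0.947 -0.071]
 [ 0.     0.     0.     1.   ]]
[0.045 0.579 0.375] [ 0.31 -0.07 -0.95]
```

>>> {"method": "servo_tool", "body": {"deltas": [{"dx": 0, "dy": 0, "dz": 50, "rx": 0, "ry": 0, "rz": 0, "fingers": -1}, {"dx": 0, "dy": 0, "dz": 50, "rx": 0, "ry": 0, "rz": 0, "fingers": -1}, {"dx": 0, "dy": 0, "dz": 50, "rx": 0, "ry": 0, "rz": 0, "fingers": -1}, {"dx": 48, "dy": -40, "dz": 0, "rx": 0, "ry": 0, "rz": 0.12, "fingers": -1}, {"dx": 48, "dy": -40, "dz": 0, "rx": 0, "ry": 0, "rz": 0.12, "fingers": -1}, {"dx": 48, "dy": -40, "dz": 0, "rx": 0, "ry": 0, "rz": 0.12, "fingers": -1}, {"dx": 48, "dy": -40, "dz": 0, "rx": 0, "ry": 0, "rz": 0.12, "fingers": -1}, {"dx": 48, "dy": -40, "dz": 0, "rx": 0, "ry": 0, "rz": 0.12, "fingers": -1}]}}

```text
clock: 2.25
tcp_pos: [0.3203, 0.3994, 0.4542]
orientation: [0.0, -0.19, 0.982, 0.0]
wrist_force: [0.7, 0.2, 0.4]
finger_gap: 0.0854
```

>>> {"method": "servo_tool", "body": {"deltas": [{"dx": 15, "dy": -45, "dz": 0, "rx": 0, "ry": 0, "rz": 0.14, "fingers": -1}, {"dx": 15, "dy": -45, "dz": 0, "rx": 0, "ry": 0, "rz": 0.14, "fingers": -1}, {"dx": 15, "dy": -45, "dz": 0, "rx": 0, "ry": 0, "rz": 0.14, "fingers": -1}, {"dx": 15, "dy": -45, "dz": 0, "rx": 0, "ry": 0, "rz": 0.14, "fingers": -1}, {"dx": 15, "dy": -45, "dz": 0, "rx": 0, "ry": 0, "rz": 0.14, "fingers": -1}, {"dx": 15, "dy": -45, "dz": 0, "rx": 0, "ry": 0, "rz": 0.14, "fingers": -1}, {"dx": 15, "dy": -45, "dz": 0, "rx": 0, "ry": 0, "rz": 0.14, "fingers": -1}, {"dx": 15, "dy": -45, "dz": 0, "rx": 0, "ry": 0, "rz": 0.14, "fingers": -1}]}}

```text
clock: 3.05
tcp_pos: [0.4293, 0.0749, 0.4543]
orientation: [0.0, -0.641, 0.767, -0.0]
wrist_force: [1.2, 0.6, 0.0]
finger_gap: 0.0851
```

>>> {"method": "servo_tool", "body": {"deltas": [{"dx": 0, "dy": -40, "dz": 0, "rx": 0, "ry": 0, "rz": 0.13, "fingers": -1}, {"dx": 0, "dy": -40, "dz": 0, "rx": 0, "ry": 0, "rz": 0.13, "fingers": -1}, {"dx": 0, "dy": -40, "dz": 0, "rx": 0, "ry": 0, "rz": 0.13, "fingers": -1}, {"dx": 0, "dy": 0, "dz": -40, "rx": 0, "ry": 0, "rz": 0.13, "fingers": -1}, {"dx": 0, "dy": 0, "dz": -40, "rx": 0, "ry": 0, "rz": 0, "fingers": -1}, {"dx": 0, "dy": 0, "dz": -40, "rx": 0, "ry": 0, "rz": 0, "fingers": -1}, {"dx": 0, "dy": 0, "dz": 0, "rx": 0, "ry": 0, "rz": 0, "fingers": -1}, {"dx": 0, "dy": 0, "dz": 0, "rx": 0, "ry": 0, "rz": 0, "fingers": -1}]}}

```text
clock: 3.85
tcp_pos: [0.4291, -0.0417, 0.3347]
orientation: [0.0, 0.814, -0.581, -0.0]
wrist_force: [0.2, -0.3, 0.6]
finger_gap: 0.0855
```

```bash
python3 b.py w1 sleeve_flange plug_head coupling_mouth gate_line leaf_left leaf_right
```

```text
3.9 [ 0.4301 -0.0419  0.3361] [-2.83338829e-01  2.54015785e-02 -2.24257293e-01  1.31856372e+00
 -3.12384446e-05 -2.18472819e+00] [-0.38328735 -0.10855497  0.29685625] 0.08507570631307457
[[-0.    -0.946 -0.326  0.083]
 [ 1.    -0.002  0.003  0.001]
 [-0.004 -0.326  0.946 -0.069]
 [ 0.     0.     0.     1.   ]]
[ 0.456 -0.12   0.405] [-0.11  0.31 -0.95]
sleeve_flange 0.98 [238. 135. 299. 167.] [np.float64(269.1), np.float64(147.4)] 976
sleeve_flange 0.21 [316.   0. 416.  54.] [np.float64(369.8), np.float64(17.5)] 2745
plug_head 0.7 [252. 101. 275. 133.] [np.float64(264.5), np.float64(117.0)] 725
coupling_mouth 0.65 [238. 133. 325. 242.] [np.float64(279.6), np.float64(193.4)] 7732
gate_line 0.65 [315.   0. 415.  54.] [np.float64(369.8), np.float64(17.6)] 2740
gate_line 0.33 [317. 278. 333. 309.] [np.float64(326.7), np.float64(292.7)] 470
```

View pics/w1.png

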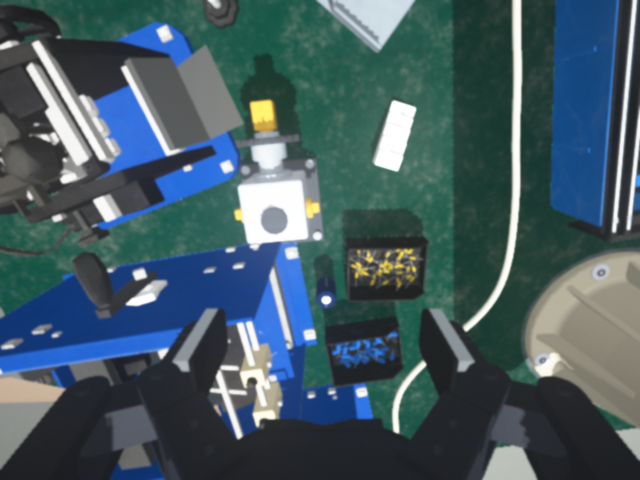

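Wrist view: the brass head is at (264,116), the flange bar spans (238–299, 137) and the block is at (275,205). A grey ramp corner of the left machine comes close to the flange at (243,125), and the gauge is at (395,135).

```bash
python3 - <<'E'
from h import *
a=np.load("top0.npz");w=np.load("w1.npz")
t=lambda u,v:(170+u/2.647,160+v/2.647)
def tri(p,q):
    o1,d1=ray(t(*p),a["K"],a["E"]);o2,d2=ray(q,w["K"],w["E"])
    s=np.linalg.lstsq(np.c_[d1,-d2],o2-o1,rcond=None)[0]
    x,y=o1+s[0]*d1,o2+s[1]*d2; print(((x+y)/2).round(3),np.linalg.norm(x-y).round(4))
tri((262,187),(243,125));tri((325,125),(208,45)); tri((272,208),(263,116)); tri((160,255),(275,207))
f=lambda u,v,z:print(onz((u,v),z,w["K"],w["E"]).round(4))
print("head top corners front l r, rear l r");
for p in [(251,101,.065),(273,101,.065),(254,132,.065),(277,130,.065)]:f(*p)
print("flange ends at z55, block corners z86")
for p in [(237,140,.055),(300,138,.055),(240,184,.086),(304,181,.086),(244,244,.086),(310,241,.086)]:f(*p)
E
python3 - <<'E'
import cv2
b=cv2.imread("pics/w1.png")[70:260,150:340]
cv2.imwrite("pics/w1c.png",cv2.resize(b,(600,600),interpolation=cv2.INTER_CUBIC))
E
```

```text
[ 0.549 -0.09  -0.042] 0.003
[ 0.582 -0.153  0.044] 0.0034
[ 0.515 -0.11   0.046] 0.0002
[ 0.481 -0.014  0.006] 0.0019
head top corners front l r, rear l r
[ 0.5258 -0.1198  0.065 ]
[ 0.5064 -0.1265  0.065 ]
[ 0.516  -0.0942  0.065 ]
[ 0.4956 -0.1031  0.065 ]
flange ends at z55, block corners z86
[ 0.5317 -0.0806  0.055 ]
[ 0.4731 -0.1027  0.055 ]
[ 0.5125 -0.0464  0.086 ]
[ 0.4563 -0.0686  0.086 ]
[0.4938 0.0106 0.086 ]
[ 0.4323 -0.0138  0.086 ]
```

View pics/w1c.png

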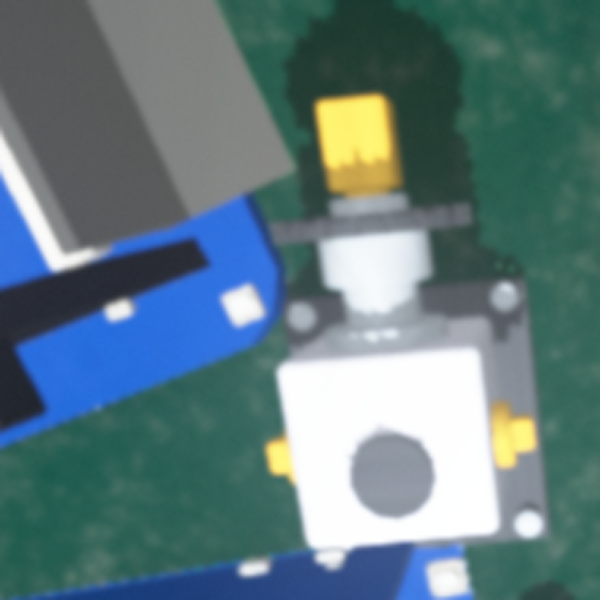

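>>> {"method": "servo_tool", "body": {"deltas": [{"dx": 22, "dy": -36, "dz": 0, "rx": 0, "ry": 0, "rz": 0.04, "fingers": 0.2}, {"dx": 24, "dy": -35, "dz": 0, "rx": 0, "ry": 0, "rz": 0, "fingers": 0.2}, {"dx": 24, "dy": -35, "dz": -25, "rx": 0, "ry": 0, "rz": 0, "fingers": 0.2}, {"dx": 24, "dy": 0, "dz": -25, "rx": 0, "ry": 0, "rz": 0, "fingers": 0.2}, {"dx": 0, "dy": 0, "dz": -25, "rx": 0, "ry": 0, "rz": 0, "fingers": 0.2}, {"dx": 0, "dy": 0, "dz": 0, "rx": 0, "ry": 0, "rz": 0, "fingers": 0.2}, {"dx": 0, "dy": 0, "dz": 0, "rx": 0, "ry": 0, "rz": 0, "fingers": 0.2}]}}

```text
clock: 4.9
tcp_pos: [0.523, -0.1476, 0.2594]
orientation: [0.0, 0.825, -0.565, -0.0]
wrist_force: [0.8, 0.1, 0.4]
finger_gap: 0.0343
```

```bash
python3 b.py w2 sleeve_flange plug_head coupling_mouth gate_line leaf_left leaf_right
```

```text
4.95 [ 0.5235 -0.1477  0.2604] [-4.22614613e-01  2.68878549e-01 -1.21838069e-01  1.17890310e+00
 -1.08445625e-04 -2.36410419e+00] [-0.23112916  0.35438023  0.49533386] 0.03455926630300425
[[-0.    -0.946 -0.325  0.083]
 [ 1.    -0.001  0.002  0.001]
 [-0.002 -0.325  0.946 -0.07 ]
 [ 0.     0.     0.     1.   ]]
[ 0.553 -0.225  0.33 ] [-0.12  0.3  -0.95]
sleeve_flange 0.66 [288. 280. 356. 324.] [np.float64(321.0), np.float64(300.9)] 1753
plug_head 0.87 [307. 256. 329. 288.] [np.float64(318.8), np.float64(271.7)] 816
plug_head 0.36 [424. 241. 474. 316.] [np.float64(449.9), np.float64(277.6)] 2121
coupling_mouth 0.89 [285. 282. 366. 400.] [np.float64(324.1), np.float64(342.4)] 8209
gate_line 0.98 [263.   0. 535. 198.] [np.float64(401.4), np.float64(77.6)] 28684
leaf_left 0.53 [375.  72. 410. 107.] [np.float64(392.5), np.float64(87.7)] 209
leaf_right 0.85 [405.  30. 438.  68.] [np.float64(421.6), np.float64(49.8)] 365
```

View pics/w2.png

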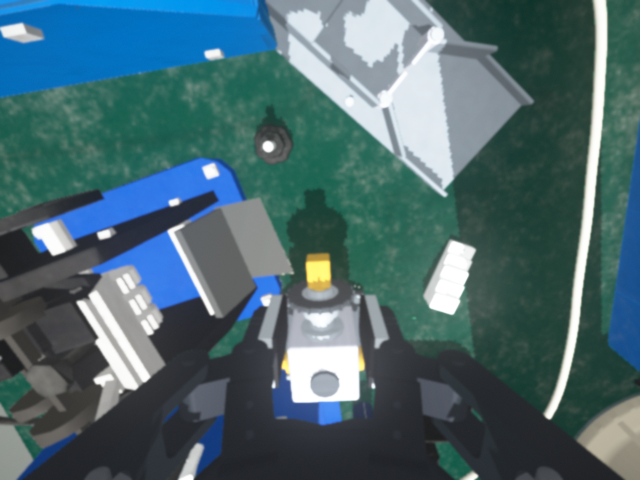

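The wrist view shows the brass head at (318,270) and the flange at (322,290), which is between the fingertips. The ramp corner is at (291,272). The gate's leaf hinge posts are at (385,100) and (436,33), and its entry corners at (445,193) and (530,100).

Run:
```python
from h import *
a=np.load("w1.npz");w=np.load("w2.npz")
def tri(p,q,A=a):
    o1,d1=ray(p,A["K"],A["E"]);o2,d2=ray(q,w["K"],w["E"])
    s=np.linalg.lstsq(np.c_[d1,-d2],o2-o1,rcond=None)[0]
    x,y=o1+s[0]*d1,o2+s[1]*d2; print(((x+y)/2).round(4),np.linalg.norm(x-y).round(4))
tri((243,125),(291,272)); tri((208,45),(258,198)); tri((262.5,101),(318,256)); tri((275,220),(324,383))
f=lambda u,v,z:print((u,v),onz((u,v),z,w["K"],w["E"]).round(4))
for p in [(307,256,.065),(329,255,.065),(308,287,.065),(330,287,.065),(289,347,.086),(359,346,.086),(385,100,.038),(436,33,.038),(445,193,.02),(530,100,.02),(349,102,.04)]:f(*p)
T=pose(); 
for y in (.017,-.017): print(proj((T@[0,y,.07,1])[:3],w["K"],w["E"]))
b=w["im"][240:420,230:410,::-1]; cv2.imwrite("pics/w2c.png",cv2.resize(b,(600,600),interpolation=cv2.INTER_CUBIC))
c=w["im"][0:210,300:550,::-1]; cv2.imwrite("pics/w2d.png",cv2.resize(c,(714,600),interpolation=cv2.INTER_CUBIC))
```

```text
[ 0.5331 -0.0949  0.041 ] 0.0012
[ 0.5814 -0.1527  0.0473] 0.0033
[ 0.5175 -0.1234  0.0543] 0.0001
[ 0.472  -0.0223  0.0838] 0.0011
(307, 256) [ 0.5275 -0.1241  0.065 ]
(329, 255) [ 0.5105 -0.1316  0.065 ]
(308, 287) [ 0.5166 -0.0973  0.065 ]
(330, 287) [ 0.4988 -0.1042  0.065 ]
(289, 347) [ 0.5148 -0.0483  0.086 ]
(359, 346) [ 0.4594 -0.0708  0.086 ]
(385, 100) [ 0.5132 -0.2616  0.038 ]
(436, 33) [ 0.4969 -0.3181  0.038 ]
(445, 193) [ 0.4259 -0.2116  0.02  ]
(530, 100) [ 0.3961 -0.3084  0.02  ]
(349, 102) [ 0.5396 -0.2497  0.04  ]
[356.87772197 311.52665361]
[284.66762529 311.6548292 ]
```

View pics/w2c.png

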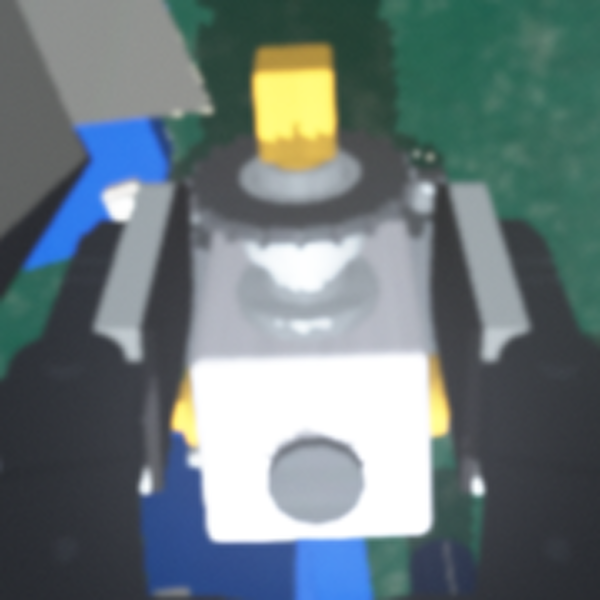

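View pics/w2d.png

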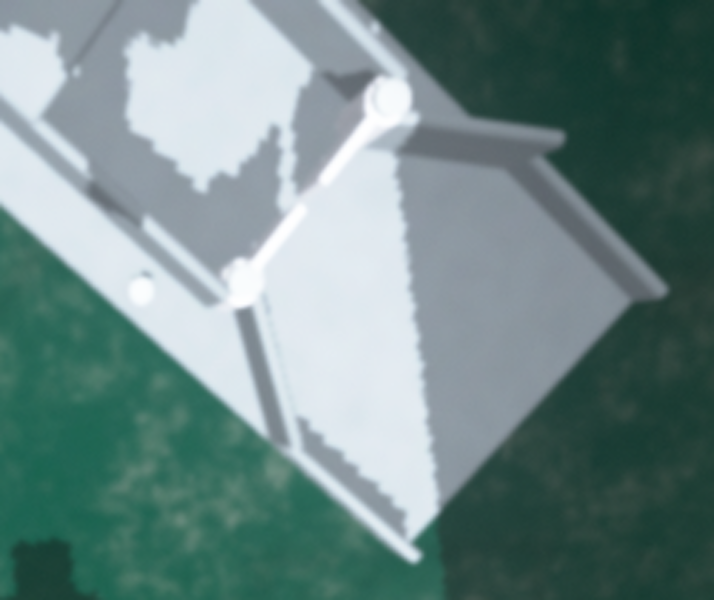

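```bash
cat > fit.py <<'E'
from h import *
from scipy.optimize import least_squares
a=np.load("w1.npz");w=np.load("w2.npz")
def pts(p):
    th=p[2];ax=np.array([np.cos(th),np.sin(th),0]);l=np.array([-ax[1],ax[0],0]);m=np.array([p[0],p[1],.055]);z=np.array([0,0,1.])
    return lambda x,y,h:m+ax*x+l*y+z*(h-.055)
obs=[(w,-.027,.010,.065,330,261),(w,-.027,-.010,.065,306,261),(w,.045,.031,.086,358.4,345.5),(w,.045,-.031,.086,288.5,348),(w,.107,.031,.086,360,400),(w,.107,-.031,.086,293,402),
 (a,.045,-.031,.086,238,185.5),(a,.045,.031,.086,303,181),(a,.107,-.031,.086,247,244),(a,-.027,-.01,.065,250.5,102.5),(a,-.027,.01,.065,273,100.5)]
def res(p):
    f=pts(p);return np.concatenate([proj(f(x,y,h),c["K"],c["E"])-[u,v] for c,x,y,h,u,v in obs])
r=least_squares(res,[.504,-.096,1.945],loss="soft_l1");print(r.x.round(4),np.degrees(r.x[2]).round(2));print(r.fun.reshape(-1,2).round(1))
f=pts(r.x);print("flange pts",[proj(f(.005,y,h),w["K"],w["E"]).round(1) for y,h in((.03,.055),(-.03,.055),(0,.085),(0,.025))])
def tri(p,q,A=a):
    o1,d1=ray(p,A["K"],A["E"]);o2,d2=ray(q,w["K"],w["E"])
    s=np.linalg.lstsq(np.c_[d1,-d2],o2-o1,rcond=None)[0]
    print((o1+s[0]*d1).round(3),np.linalg.norm(o1+s[0]*d1-o2-s[1]*d2).round(4))
tri((172,152),(217,315));tri((126,60),(172,232))
gl=[(349,84+0,0)]
E
python3 fit.py
```

```text
[ 0.5057 -0.0989  1.9929] 114.18
[[ 0.5 -0.7]
 [ 0.9  0.4]
 [ 1.   0.9]
 [-1.5  1.7]
 [ 0.5  3.7]
 [-0.1  4.6]
 [-1.4 -1.3]
 [-1.1 -2.9]
 [ 0.4  1.9]
 [ 0.3 -1.1]
 [-0.9 -1.2]]
flange pts [array([354. , 287.9]), array([287.7, 291. ]), array([320.6, 306.2]), array([320.9, 275.6])]
[ 0.58  -0.054  0.081] 0.0007
[ 0.628 -0.117  0.089] 0.0028
```

```bash
python3 - <<'E'
s=open("fit.py").read()
s=s.replace("(w,.107,.031,.086,360,400),(w,.107,-.031,.086,293,402),","(w,.005,0,.025,320.5,280.5),").replace("(a,.107,-.031,.086,247,244),","(a,.005,-.03,.055,237,140),(a,.005,.03,.055,300,137.5),")
open("fit.py","w").write(s)
E
python3 fit.py
```

```text
[ 0.5053 -0.098   1.9981] 114.48
[[ 0.4  0.3]
 [ 0.8  1.6]
 [ 1.3  1.7]
 [-1.1  2.8]
 [ 0.5 -4. ]
 [-0.9 -0.1]
 [-0.7 -2. ]
 [ 1.3  0.1]
 [-1.7 -3.6]
 [ 0.4  0.2]
 [-0.9 -0.1]]
flange pts [array([354. , 288.7]), array([287.9, 292.2]), array([320.7, 307.2]), array([321. , 276.5])]
[ 0.58  -0.054  0.081] 0.0007
[ 0.628 -0.117  0.089] 0.0028
```

>>> {"method": "servo_tool", "body": {"deltas": [{"dx": -11, "dy": 33, "dz": -30, "rx": 0, "ry": 0, "rz": 0.04, "fingers": 0.2}, {"dx": 0, "dy": 0, "dz": -35, "rx": 0, "ry": 0, "rz": 0, "fingers": 0.2}, {"dx": 0, "dy": 0, "dz": -35, "rx": 0, "ry": 0, "rz": 0, "fingers": 0.2}, {"dx": 0, "dy": 0, "dz": -20, "rx": 0, "ry": 0, "rz": 0, "fingers": 0.2}, {"dx": 0, "dy": 0, "dz": 0, "rx": 0, "ry": 0, "rz": 0, "fingers": 0.2}, {"dx": 0, "dy": 0, "dz": 0, "rx": 0, "ry": 0, "rz": 0, "fingers": 0.2}]}}

```text
clock: 5.85
tcp_pos: [0.5125, -0.1148, 0.1397]
orientation: [-0.0, 0.836, -0.548, 0.0]
wrist_force: [-0.1, 0.4, 0.3]
finger_gap: 0.0338
```

```bash
python3 b.py w3 sleeve_flange plug_head
```

```text
5.9 [ 0.5131 -0.1151  0.1404] [-3.73378816e-01  3.26911234e-01 -3.57240963e-01  8.84743284e-01
 -1.04842859e-04 -2.35459155e+00] [-0.1591646   0.45516411  1.05367367] 0.034575496015857944
[[-0.    -0.946 -0.325  0.082]
 [ 1.    -0.001  0.002  0.001]
 [-0.002 -0.325  0.946 -0.07 ]
 [ 0.     0.     0.     1.   ]]
[ 0.545 -0.191  0.21 ] [-0.13  0.3  -0.95]
sleeve_flange 0.88 [282. 313. 364. 394.] [np.float64(324.0), np.float64(358.2)] 3859
plug_head 0.65 [300. 272. 339. 339.] [np.float64(319.4), np.float64(304.9)] 2510
```

View pics/w3.png

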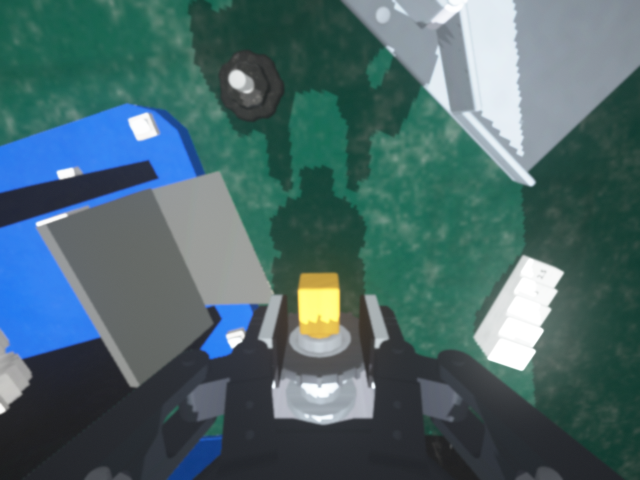

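The head sits midway between the fingers at (319,305), and the flange is behind it at (324,358). I'll lower and push along the axis, watching the force.

>>> {"method": "servo_tool", "body": {"deltas": [{"dx": 0, "dy": 0, "dz": -12, "rx": 0, "ry": 0, "rz": 0, "fingers": 0.2}, {"dx": -3, "dy": 7, "dz": 0, "rx": 0, "ry": 0, "rz": 0, "fingers": 0.2}, {"dx": -3, "dy": 7, "dz": 0, "rx": 0, "ry": 0, "rz": 0, "fingers": 0.2}, {"dx": 0, "dy": 0, "dz": 0, "rx": 0, "ry": 0, "rz": 0, "fingers": 0.2}]}}

```text
clock: 6.4
tcp_pos: [0.5062, -0.1009, 0.127]
orientation: [0.001, 0.836, -0.548, 0.001]
wrist_force: [0.6, -5.8, -4.2]
finger_gap: 0.0341
```

>>> {"method": "servo_tool", "body": {"deltas": [{"dx": -2, "dy": 4.6, "dz": 0, "rx": 0, "ry": 0, "rz": 0, "fingers": 0.2}, {"dx": 0, "dy": 0, "dz": 0, "rx": 0, "ry": 0, "rz": 0, "fingers": 0.2}]}}

```text
clock: 6.6
tcp_pos: [0.5046, -0.0972, 0.1271]
orientation: [0.002, 0.836, -0.548, 0.002]
wrist_force: [1.6, -6.4, -4.5]
finger_gap: 0.034
```

>>> {"method": "servo_tool", "body": {"deltas": [{"dx": -1.6, "dy": 3.7, "dz": 0, "rx": 0, "ry": 0, "rz": 0, "fingers": 0.2}, {"dx": 0, "dy": 0, "dz": 0, "rx": 0, "ry": 0, "rz": 0, "fingers": 0.2}]}}

```text
clock: 6.8
tcp_pos: [0.5033, -0.0941, 0.1271]
orientation: [0.002, 0.836, -0.548, 0.002]
wrist_force: [1.9, -10.3, -5.8]
finger_gap: 0.0344
```

>>> {"method": "servo_tool", "body": {"deltas": [{"dx": -1.2, "dy": 2.8, "dz": 0, "rx": 0, "ry": 0, "rz": 0, "fingers": 0.2}, {"dx": 0, "dy": 0, "dz": 0, "rx": 0, "ry": 0, "rz": 0, "fingers": 0.2}]}}

```text
clock: 7.0
tcp_pos: [0.5027, -0.0926, 0.1273]
orientation: [0.003, 0.836, -0.549, 0.003]
wrist_force: [3.0, -13.5, -8.8]
finger_gap: 0.0343
```

```bash
python3 b.py w4 sleeve_flange plug_head
```

```text
7.05 [ 0.5027 -0.0926  0.1273] [-0.33600124  0.31485451 -0.41277356  0.8382878  -0.00729188 -2.31593149] [  2.77927704 -14.02250477  -8.41878261] 0.03426420740616304
[[-0.    -0.946 -0.324  0.083]
 [ 1.    -0.     0.001  0.   ]
 [-0.001 -0.324  0.946 -0.071]
 [ 0.     0.     0.     1.   ]]
[ 0.535 -0.168  0.199] [-0.13  0.29 -0.95]
sleeve_flange 0.96 [282. 308. 365. 390.] [np.float64(324.8), np.float64(358.0)] 3816
plug_head 0.86 [296. 204. 341. 309.] [np.float64(318.2), np.float64(249.6)] 4216
```

>>> {"method": "servo_tool", "body": {"deltas": [{"dx": -1.2, "dy": 2.8, "dz": 0, "rx": 0, "ry": 0, "rz": 0, "fingers": 0.2}, {"dx": 0, "dy": 0, "dz": 0, "rx": 0, "ry": 0, "rz": 0, "fingers": 0.2}, {"dx": 0, "dy": 0, "dz": 0, "rx": 0, "ry": 0, "rz": 0, "fingers": 0.2}, {"dx": 0, "dy": 0, "dz": 0, "rx": 0, "ry": 0, "rz": 0, "fingers": 0.2}]}}

```text
clock: 7.55
tcp_pos: [0.5026, -0.0921, 0.1274]
orientation: [0.005, 0.836, -0.549, 0.005]
wrist_force: [5.6, -22.4, -12.5]
finger_gap: 0.0342
```

```bash
python3 b.py w5 sleeve_flange plug_head
```

```text
7.6 [ 0.5026 -0.0921  0.1274] [-0.33330953  0.31274803 -0.41553138  0.83448771 -0.01154521 -2.31184116] [  4.56180551 -22.68550782 -12.6312598 ] 0.03418942442974309
[[-0.    -0.946 -0.324  0.083]
 [ 1.    -0.     0.001  0.001]
 [-0.001 -0.324  0.946 -0.071]
 [ 0.     0.     0.     1.   ]]
[ 0.535 -0.167  0.199] [-0.13  0.28 -0.95]
sleeve_flange 0.77 [284. 308. 363. 395.] [np.float64(324.5), np.float64(357.6)] 4027
plug_head 0.76 [294. 199. 342. 308.] [np.float64(318.2), np.float64(249.5)] 4247
plug_head 0.39 [281. 310. 367. 389.] [np.float64(324.4), np.float64(357.6)] 3865
```

View pics/w5.png

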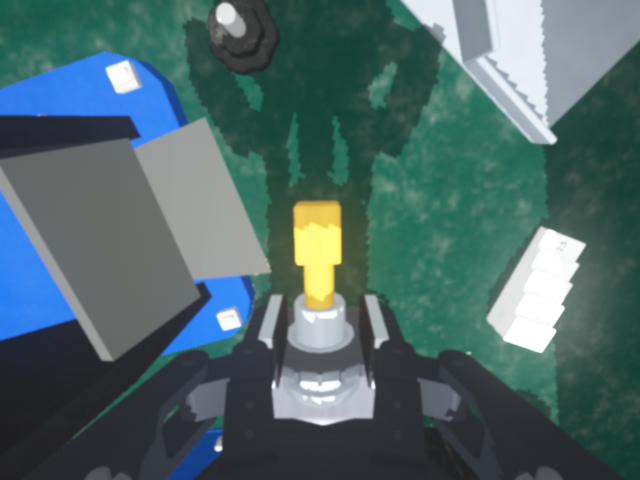

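The plug is ejected: the head spans rows 199–265 and the stem shows between it and the nose at rows 265–305. The sleeve is against its stop at 23 N. I'll let the sleeve forward, then go to the head.

>>> {"method": "servo_tool", "body": {"deltas": [{"dx": 6, "dy": -14, "dz": 0, "rx": 0, "ry": 0, "rz": 0, "fingers": 0.2}, {"dx": 6, "dy": -14, "dz": 0, "rx": 0, "ry": 0, "rz": 0, "fingers": 0.3}, {"dx": 6, "dy": -14, "dz": 0, "rx": 0, "ry": 0, "rz": 0, "fingers": 0.34}, {"dx": 0, "dy": 0, "dz": -9, "rx": 0, "ry": 0, "rz": 0, "fingers": 0.34}, {"dx": 0, "dy": 0, "dz": 0, "rx": 0, "ry": 0, "rz": 0, "fingers": 0.34}]}}

```text
clock: 8.2
tcp_pos: [0.5172, -0.1284, 0.1166]
orientation: [0.0, 0.836, -0.548, -0.002]
wrist_force: [-0.2, 0.6, -0.6]
finger_gap: 0.0278
```

```bash
python3 b.py w6 sleeve_flange plug_head
```

```text
8.25 [ 0.5171 -0.1281  0.1169] [-3.93717617e-01  3.66851569e-01 -3.64842154e-01  8.42304268e-01
  3.56454964e-04 -2.37495931e+00] [-0.93972662  0.47606253 -0.4774124 ] 0.028180554659516664
[[-0.001 -0.946 -0.324  0.083]
 [ 1.    -0.001  0.     0.001]
 [-0.001 -0.324  0.946 -0.07 ]
 [ 0.     0.     0.     1.   ]]
[ 0.55  -0.205  0.187] [-0.13  0.3  -0.95]
sleeve_flange 0.66 [283. 358. 365. 427.] [np.float64(328.2), np.float64(393.9)] 2806
plug_head 0.68 [293. 286. 340. 394.] [np.float64(316.0), np.float64(333.7)] 4187
```

>>> {"method": "servo_tool", "body": {"deltas": [{"dx": 0, "dy": 0, "dz": 0, "rx": 0, "ry": 0, "rz": 0, "fingers": 1}, {"dx": 0, "dy": 0, "dz": 0, "rx": 0, "ry": 0, "rz": 0, "fingers": 1}, {"dx": 0, "dy": 0, "dz": 0, "rx": 0, "ry": 0, "rz": 0, "fingers": 1}, {"dx": 0, "dy": 0, "dz": 0, "rx": 0, "ry": 0, "rz": 0, "fingers": 1}], "newtons": 30}}

```text
clock: 8.75
tcp_pos: [0.5184, -0.1283, 0.1182]
orientation: [-0.0, 0.836, -0.548, -0.0]
wrist_force: [0.9, 2.9, 0.3]
finger_gap: 0.0192
```

>>> {"method": "servo_tool", "body": {"deltas": [{"dx": 4, "dy": -9, "dz": 0, "rx": 0, "ry": 0, "rz": 0, "fingers": 1}, {"dx": 4, "dy": -9, "dz": 0, "rx": 0, "ry": 0, "rz": 0, "fingers": 1}, {"dx": 6, "dy": -14, "dz": 0, "rx": 0, "ry": 0, "rz": 0, "fingers": 1}, {"dx": 6, "dy": -14, "dz": 0, "rx": 0, "ry": 0, "rz": 0, "fingers": 1}, {"dx": 0, "dy": 0, "dz": 0, "rx": 0, "ry": 0, "rz": 0, "fingers": 1}]}}

```text
clock: 9.25
tcp_pos: [0.5396, -0.1778, 0.1182]
orientation: [0.0, 0.836, -0.549, 0.001]
wrist_force: [-0.3, -0.1, -1.2]
finger_gap: 0.0196
```

```bash
python3 b.py w7 sleeve_flange plug_head gate_line leaf_left leaf_right
```

```text
9.3 [ 0.5387 -0.1766  0.1179] [-4.58184771e-01  4.20356220e-01 -2.77516209e-01  8.72539758e-01
 -3.20493273e-04 -2.43725513e+00] [-0.46860058 -0.3799107  -0.59812873] 0.019408436768073682
[[-0.001 -0.947 -0.322  0.084]
 [ 1.    -0.001 -0.     0.   ]
 [-0.    -0.322  0.947 -0.071]
 [ 0.     0.     0.     1.   ]]
[ 0.572 -0.254  0.189] [-0.13  0.3  -0.95]
sleeve_flange 0.62 [243.   1. 639. 315.] [np.float64(468.2), np.float64(117.1)] 73790
plug_head 0.65 [303. 286. 348. 424.] [np.float64(322.9), np.float64(344.2)] 4851
gate_line 0.66 [243.   0. 640. 313.] [np.float64(468.2), np.float64(117.2)] 73857
leaf_left 0.59 [429. 118. 497. 176.] [np.float64(463.6), np.float64(138.6)] 1332
leaf_right 0.82 [480.  35. 567. 110.] [np.float64(522.8), np.float64(75.0)] 2364
```

View pics/w7.png

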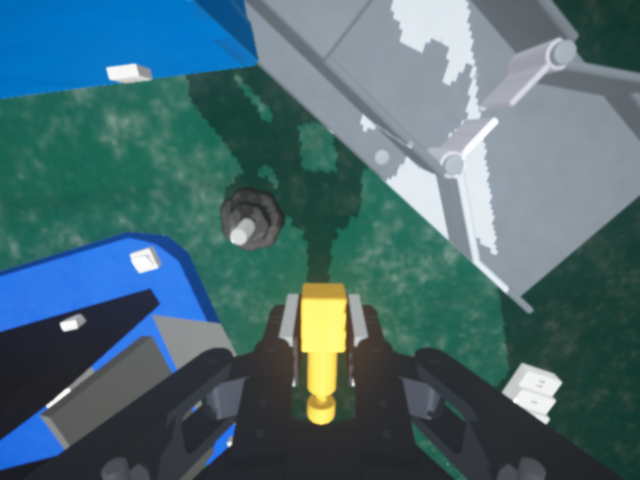

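The plug is fully out and held: head at (324,318), stem down to the tip at (321,412). The gate posts are at (453,163) and (563,50).

Run:
```python
from h import *
w=np.load("w7.npz"); w2=np.load("w2.npz")
for p in [(453,163,.038),(563,50,.038),(530,308,.02)]: print(onz(p[:2],p[2],w["K"],w["E"]).round(4))
g=np.array([.505,-.290]);th=np.radians(-17);
def G(x,y,z): return np.array([g[0]+np.cos(th)*x-np.sin(th)*y,g[1]+np.sin(th)*x+np.cos(th)*y,z])
for n,q in (("w7",w),("w2",w2)): print(n,[proj(G(*p),q["K"],q["E"]).round(0) for p in [(0,.028,.038),(0,-.028,.038),(-.102,.049,.02),(-.102,-.049,.02)]])
for x in (-.08,-.135,-.11,.03): print(x,G(x,0,0).round(4))
print(2*np.degrees(np.arctan2(-.549,.836)))
# plug pitch: head centre/tip in tool frame
T=pose()
for p in [(321,412)]:
  for z in (.045,.055): print(onz(p,z,w["K"],w["E"]).round(4))
```

```text
[ 0.5138 -0.2629  0.038 ]
[ 0.4961 -0.3182  0.038 ]
[ 0.4259 -0.2114  0.02  ]
w7 [array([455., 163.]), array([560.,  53.]), array([538., 308.]), array([697., 174.])]
w2 [array([386.,  98.]), array([435.,  35.]), array([450., 193.]), array([532., 103.])]
-0.08 [ 0.4285 -0.2666  0.    ]
-0.135 [ 0.3759 -0.2505  0.    ]
-0.11 [ 0.3998 -0.2578  0.    ]
0.03 [ 0.5337 -0.2988  0.    ]
-66.58569714893041
[ 0.5148 -0.119   0.045 ]
[ 0.5188 -0.1284  0.055 ]
```

>>> {"method": "servo_tool", "body": {"deltas": [{"dx": -18, "dy": -10, "dz": 40, "rx": 0, "ry": 0, "rz": 0, "fingers": 1}, {"dx": -30, "dy": -25, "dz": 40, "rx": 0, "ry": 0, "rz": -0.15, "fingers": 1}, {"dx": -30, "dy": -28, "dz": 0, "rx": 0, "ry": 0, "rz": -0.15, "fingers": 1}, {"dx": -30, "dy": -28, "dz": 0, "rx": 0, "ry": 0, "rz": -0.15, "fingers": 1}, {"dx": 0, "dy": 0, "dz": 0, "rx": 0, "ry": 0, "rz": -0.15, "fingers": 1}, {"dx": 0, "dy": 0, "dz": 0, "rx": 0, "ry": 0, "rz": -0.15, "fingers": 1}, {"dx": 0, "dy": 0, "dz": 0, "rx": 0, "ry": 0, "rz": -0.15, "fingers": 1}, {"dx": 0, "dy": 0, "dz": 0, "rx": 0, "ry": 0, "rz": -0.15, "fingers": 1}]}}

```text
clock: 10.35
tcp_pos: [0.4331, -0.2628, 0.1939]
orientation: [-0.0, -0.446, 0.895, 0.0]
wrist_force: [-0.8, 0.1, -0.1]
finger_gap: 0.0194
```

>>> {"method": "servo_tool", "body": {"deltas": [{"dx": 0, "dy": 0, "dz": 0, "rx": 0, "ry": 0, "rz": -0.15, "fingers": 1}, {"dx": 0, "dy": 0, "dz": 0, "rx": 0, "ry": 0, "rz": -0.15, "fingers": 1}, {"dx": 0, "dy": 0, "dz": 0, "rx": 0, "ry": 0, "rz": -0.15, "fingers": 1}, {"dx": 0, "dy": 0, "dz": 0, "rx": 0, "ry": 0, "rz": -0.15, "fingers": 1}, {"dx": 0, "dy": 0, "dz": 0, "rx": 0, "ry": 0, "rz": -0.15, "fingers": 1}, {"dx": 0, "dy": 0, "dz": 0, "rx": 0, "ry": 0, "rz": -0.15, "fingers": 1}, {"dx": 0, "dy": 0, "dz": 0, "rx": 0, "ry": 0, "rz": -0.15, "fingers": 1}, {"dx": 0, "dy": 0, "dz": 0, "rx": 0, "ry": 0, "rz": -0.15, "fingers": 1}]}}

```text
clock: 11.15
tcp_pos: [0.4333, -0.2626, 0.1939]
orientation: [-0.0, 0.137, 0.991, 0.0]
wrist_force: [-0.7, 0.0, -1.0]
finger_gap: 0.0193
```

>>> {"method": "servo_tool", "body": {"deltas": [{"dx": -3, "dy": -4.5, "dz": 0, "rx": 0, "ry": 0, "rz": -0.02, "fingers": 1}, {"dx": 0, "dy": 0, "dz": -40, "rx": 0, "ry": 0, "rz": 0, "fingers": 1}, {"dx": 0, "dy": 0, "dz": -40, "rx": 0, "ry": 0, "rz": 0, "fingers": 1}, {"dx": 0, "dy": 0, "dz": -14, "rx": 0, "ry": 0, "rz": 0, "fingers": 1}, {"dx": 0, "dy": 0, "dz": 0, "rx": 0, "ry": 0, "rz": 0, "fingers": 1}, {"dx": 0, "dy": 0, "dz": 0, "rx": 0, "ry": 0, "rz": 0, "fingers": 1}]}}

```text
clock: 11.75
tcp_pos: [0.4305, -0.2678, 0.1002]
orientation: [0.0, 0.143, 0.99, 0.0]
wrist_force: [-0.5, -0.2, -0.4]
finger_gap: 0.0192
```

```bash
python3 b.py w8 plug_head gate_line leaf_left leaf_right
```

```text
11.8 [ 0.4309 -0.2683  0.1008] [-7.15064698e-01  3.41712111e-01 -4.51412925e-01  7.76081031e-01
  3.57578258e-05 -4.27553410e-01] [ 0.05960462 -0.06181577  0.40114564] 0.019136407441633724
[[ 0.    -0.947 -0.321  0.084]
 [ 1.    -0.     0.001  0.   ]
 [-0.001 -0.321  0.947 -0.07 ]
 [ 0.     0.     0.     1.   ]]
[ 0.35  -0.244  0.171] [ 0.31 -0.09 -0.95]
plug_head 0.93 [302. 284. 347. 424.] [np.float64(323.0), np.float64(344.3)] 4877
gate_line 0.62 [216. 243. 440. 423.] [np.float64(327.7), np.float64(300.4)] 17000
leaf_left 0.63 [335. 410. 357. 420.] [np.float64(344.2), np.float64(414.2)] 205
leaf_right 0.61 [293. 408. 312. 421.] [np.float64(300.6), np.float64(413.6)] 216
```

View pics/w8.png

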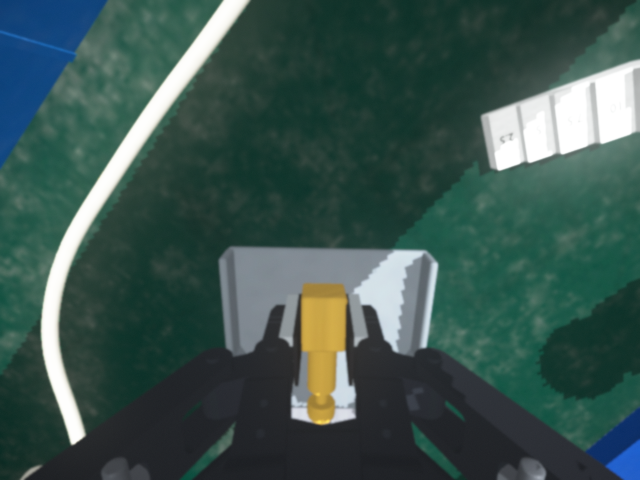

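The plug is centred over the tray and parallel to it, with tray corners at (220,247) and (437,250) and the leaves ahead at row 413. I'll lower it.

>>> {"method": "servo_tool", "body": {"deltas": [{"dx": 0, "dy": 0, "dz": -10, "rx": 0, "ry": 0, "rz": 0, "fingers": 1}, {"dx": 0, "dy": 0, "dz": -8, "rx": 0, "ry": 0, "rz": 0, "fingers": 1}, {"dx": 0, "dy": 0, "dz": 0, "rx": 0, "ry": 0, "rz": 0, "fingers": 1}]}}

```text
clock: 12.3
tcp_pos: [0.431, -0.2682, 0.0817]
orientation: [0.001, 0.144, 0.99, -0.0]
wrist_force: [0.6, 0.4, 1.3]
finger_gap: 0.0196
```

>>> {"method": "servo_tool", "body": {"deltas": [{"dx": 0, "dy": 0, "dz": -1, "rx": 0, "ry": 0, "rz": 0, "fingers": 1}, {"dx": 0, "dy": 0, "dz": 0, "rx": 0, "ry": 0, "rz": 0, "fingers": 1}]}}

```text
clock: 12.5
tcp_pos: [0.431, -0.2683, 0.0815]
orientation: [0.001, 0.144, 0.99, -0.001]
wrist_force: [-1.1, 0.3, 8.7]
finger_gap: 0.0189
```

>>> {"method": "servo_tool", "body": {"deltas": [{"dx": 0, "dy": 0, "dz": 1, "rx": 0, "ry": 0, "rz": 0, "fingers": 0.5}, {"dx": 0, "dy": 0, "dz": 0, "rx": 0, "ry": 0, "rz": 0, "fingers": 0.1}, {"dx": 0, "dy": 0, "dz": 0, "rx": 0, "ry": 0, "rz": 0, "fingers": 0.1}, {"dx": 0, "dy": 0, "dz": 25, "rx": 0, "ry": 0, "rz": 0, "fingers": 0.1}, {"dx": 0, "dy": 0, "dz": 40, "rx": 0, "ry": 0, "rz": 0, "fingers": 0.1}, {"dx": -30, "dy": 9, "dz": 15, "rx": 0, "ry": 0, "rz": 0, "fingers": 1}, {"dx": 0, "dy": 0, "dz": 0, "rx": 0, "ry": 0, "rz": 0, "fingers": 1}, {"dx": 0, "dy": 0, "dz": 0, "rx": 0, "ry": 0, "rz": 0, "fingers": 1}]}}

```text
clock: 13.3
tcp_pos: [0.4002, -0.2587, 0.1618]
orientation: [0.0, 0.144, 0.99, -0.0]
wrist_force: [0.5, -0.8, -0.2]
finger_gap: 0.0
```

```bash
cat > loc.py <<'E'
from h import *
import sys
g=np.array([.505,-.290]);th=np.radians(-17);c,s=np.cos(th),np.sin(th)
def gate(p): d=np.array(p[:2])-g; return np.array([c*d[0]+s*d[1],-s*d[0]+c*d[1]])*1000
st=env.get_state();print("tcp gate",gate(st["tcp_pos"]).round(1),"z",st["tcp_pos"][2],"F",st["wrist_force"],"clk",st["clock"])
for n in sys.argv[1:]:
    im,K,E=cam(n); save(im,"loc_%s_%d.png"%(n,st["clock"]*100))
    for d in cut_out("plug_head",n)[:1]:
        m=d["region"].astype(np.uint8); ys,xs=np.nonzero(m); P=np.array([gate(onz((x,y),.02,K,E)) for x,y in zip(xs[::3],ys[::3])])
        print(n,d["confidence"],len(xs),"x",P[:,0].min().round(1),P[:,0].max().round(1),"y",P[:,1].min().round(1),P[:,1].max().round(1))
        for lo in range(-100,120,12):
            q=P[(P[:,0]>=lo)&(P[:,0]<lo+12)]
            if len(q)>3: print(" ",lo,q[:,1].min().round(1),q[:,1].max().round(1))
    for l in ("leaf_left","leaf_right"):
        for d in cut_out(l,n)[:1]:
            ys,xs=np.nonzero(d["region"]); P=np.array([gate(onz((x,y),.035,K,E)) for x,y in zip(xs,ys)]); print(n,l,round(d["confidence"],2),len(xs),P.min(0).round(0),P.max(0).round(0))
E
python3 loc.py wrist top
```

```text
tcp gate [-109.4   -0.7] z 0.16181102670475533 F [ 0.48791745 -0.83102219 -0.24829144] clk 13.3
wrist 0.59 448 x -95.6 -83.2 y -10.3 9.3
  -100 -10.3 9.2
  -88 -10.3 9.3
wrist leaf_left 0.34 1468 [-78. 174.] [-37. 222.]
```

>>> {"method": "servo_tool", "body": {"deltas": [{"dx": -4, "dy": 1, "dz": -40, "rx": 0, "ry": 0, "rz": 0, "fingers": 1}, {"dx": 0, "dy": 0, "dz": -30, "rx": 0, "ry": 0, "rz": 0, "fingers": 1}, {"dx": 0, "dy": 0, "dz": -9, "rx": 0, "ry": 0, "rz": 0, "fingers": 1}, {"dx": 0, "dy": 0, "dz": 0, "rx": 0, "ry": 0, "rz": 0, "fingers": 1}]}}

```text
clock: 14.1
tcp_pos: [0.3956, -0.257, 0.0816]
orientation: [-0.001, 0.144, 0.99, 0.001]
wrist_force: [0.9, 0.1, 0.6]
finger_gap: 0.0002
```

>>> {"method": "servo_tool", "body": {"deltas": [{"dx": 5.7, "dy": -1.8, "dz": 0, "rx": 0, "ry": 0, "rz": 0, "fingers": 1}, {"dx": 5.7, "dy": -1.8, "dz": 0, "rx": 0, "ry": 0, "rz": 0, "fingers": 1}, {"dx": 7.6, "dy": -2.3, "dz": 0, "rx": 0, "ry": 0, "rz": 0, "fingers": 1}, {"dx": 7.6, "dy": -2.3, "dz": 0, "rx": 0, "ry": 0, "rz": 0, "fingers": 1}, {"dx": 7.6, "dy": -2.3, "dz": 0, "rx": 0, "ry": 0, "rz": 0, "fingers": 1}]}}

```text
clock: 14.6
tcp_pos: [0.4316, -0.2687, 0.0833]
orientation: [0.0, 0.144, 0.99, -0.0]
wrist_force: [-3.5, 0.5, 0.7]
finger_gap: 0.0001
```

```bash
python3 loc.py wrist top side
```

```text
tcp gate [-76.4  -1.1] z 0.08331959485813167 F [-3.53980145  0.53959677  0.68349798] clk 14.6
wrist 0.89 376 x -39.6 -16.7 y -3.7 2.9
  -40 -2.2 1.2
  -28 -3.7 2.9
side 0.58 273 x -75.2 -5.5 y -12.4 30.1
  -76 2.0 28.3
  -64 -12.4 30.1
  -52 -12.4 26.5
  -40 -2.5 19.8
  -28 0.0 19.2
  -16 2.7 16.2
side leaf_left 0.64 76 [-21.   7.] [ 1. 67.]
side leaf_right 0.55 100 [-21. -26.] [ 3. 21.]
```

>>> {"method": "servo_tool", "body": {"deltas": [{"dx": 9.6, "dy": -2.8, "dz": 0, "rx": 0, "ry": 0, "rz": 0, "fingers": 1}, {"dx": 9.6, "dy": -2.8, "dz": 0, "rx": 0, "ry": 0, "rz": 0, "fingers": 1}, {"dx": 9.6, "dy": -2.8, "dz": 0, "rx": 0, "ry": 0, "rz": 0, "fingers": 1}, {"dx": 9.6, "dy": -2.8, "dz": 0, "rx": 0, "ry": 0, "rz": 0, "fingers": 1}, {"dx": 0, "dy": 0, "dz": 0, "rx": 0, "ry": 0, "rz": 0, "fingers": 1}]}}

```text
clock: 15.7
tcp_pos: [0.4709, -0.2801, 0.0829]
orientation: [0.001, 0.144, 0.99, -0.0]
wrist_force: [-1.1, -0.1, 0.2]
finger_gap: -0.0
```

```bash
python3 loc.py wrist top
```

```text
tcp gate [-35.5  -0.5] z 0.08293958497144542 F [-1.09175784 -0.06476207  0.15256258] clk 15.7
wrist 0.92 391 x 1.2 24.7 y -2.6 3.6
  -4 -1.7 1.8
  8 -2.6 3.5
  20 -2.6 3.6
wrist leaf_left 0.37 5434 [-156.   57.] [-139.   95.]
top leaf_left 0.24 163 [-228.  286.] [-202.  319.]
```

>>> {"method": "servo_tool", "body": {"deltas": [{"dx": 9.6, "dy": -2.9, "dz": 0, "rx": 0, "ry": 0, "rz": 0, "fingers": 1}, {"dx": 9.6, "dy": -2.9, "dz": 0, "rx": 0, "ry": 0, "rz": 0, "fingers": 1}, {"dx": 9.6, "dy": -2.9, "dz": 0, "rx": 0, "ry": 0, "rz": 0, "fingers": 1}, {"dx": 9.6, "dy": -2.9, "dz": 0, "rx": 0, "ry": 0, "rz": 0, "fingers": 1}, {"dx": 0, "dy": 0, "dz": 0, "rx": 0, "ry": 0, "rz": 0, "fingers": 1}]}}

```text
clock: 16.6
tcp_pos: [0.5092, -0.2917, 0.0828]
orientation: [0.001, 0.144, 0.99, -0.0]
wrist_force: [-1.8, 0.4, -0.0]
finger_gap: 0.0002
```

>>> {"method": "servo_tool", "body": {"deltas": [{"dx": 9.6, "dy": -2.9, "dz": 0, "rx": 0, "ry": 0, "rz": 0, "fingers": 1}, {"dx": 9.6, "dy": -2.9, "dz": 0, "rx": 0, "ry": 0, "rz": 0, "fingers": 1}, {"dx": 7.6, "dy": -2.3, "dz": 0, "rx": 0, "ry": 0, "rz": 0, "fingers": 1}, {"dx": 0, "dy": 0, "dz": 0, "rx": 0, "ry": 0, "rz": 0, "fingers": 1}, {"dx": 0, "dy": 0, "dz": 0, "rx": 0, "ry": 0, "rz": 0, "fingers": 1}]}}

```text
clock: 17.1
tcp_pos: [0.535, -0.2994, 0.0831]
orientation: [0.001, 0.144, 0.99, -0.0]
wrist_force: [0.5, 0.1, -1.0]
finger_gap: -0.0002
```

```bash
python3 loc.py wrist
```

```text
tcp gate [31.5 -0.2] z 0.08313156031621301 F [ 0.54628102  0.06087581 -0.97304012] clk 17.1
wrist 0.71 439 x 68.2 91.7 y -3.3 3.8
  68 -2.4 2.7
  80 -3.3 3.8
wrist leaf_left 0.88 2015 [-12.   4.] [ 7. 35.]
wrist leaf_right 0.58 2169 [-13. -34.] [ 7. -2.]
```

>>> {"method": "servo_tool", "body": {"deltas": [{"dx": 0, "dy": 0, "dz": 15, "rx": 0, "ry": 0, "rz": 0, "fingers": 1}, {"dx": 0, "dy": 0, "dz": 30, "rx": 0, "ry": 0, "rz": 0, "fingers": 1}, {"dx": 0, "dy": 0, "dz": 40, "rx": 0, "ry": 0, "rz": 0, "fingers": 1}, {"dx": 0, "dy": 0, "dz": 40, "rx": 0, "ry": 0, "rz": 0, "fingers": 1}, {"dx": -40, "dy": 12, "dz": 30, "rx": 0, "ry": 0, "rz": 0, "fingers": 1}, {"dx": -40, "dy": 12, "dz": 20, "rx": 0, "ry": 0, "rz": 0, "fingers": 1}, {"dx": 0, "dy": 0, "dz": 0, "rx": 0, "ry": 0, "rz": 0, "fingers": 1}]}}

```text
clock: 18.0
tcp_pos: [0.4524, -0.2743, 0.2604]
orientation: [0.001, 0.144, 0.99, -0.001]
wrist_force: [-0.1, 0.0, -0.1]
finger_gap: 0.0001
```

```bash
python3 loc.py wrist side
python3 - <<'E'
from h import *
import glob,os
w=sorted(glob.glob("pics/loc_wrist*"),key=os.path.getmtime)[-1]; s=w.replace("wrist","side")
a=cv2.imread(w); im,K,E=cam("top"); t=im[:,:,::-1]
b=cv2.resize(t[160:330,170:470],(340,193),interpolation=cv2.INTER_CUBIC)
p=proj([.52,-.295,.02],*[np.load("w1.npz")[k] for k in("K",)],cam("wrist")[2]).astype(int); print(p)
q=cv2.imread(s)[190:290,240:390]
x0,y0=max(0,p[0]-130),max(0,min(480-260,p[1]-130)); c=cv2.resize(a[y0:y0+260,x0:x0+260],(600,600),interpolation=cv2.INTER_CUBIC)
out=np.zeros((600,800,3),np.uint8); out[:,:600]=c[:, :600]; out[:133,600:]=cv2.resize(q,(200,133)); out[133:246,600:]=cv2.resize(t[160:330,170:470],(200,113)); out[246:396,600:]=cv2.resize(a,(200,150))
cv2.imwrite("pics/final.png",out)
E
```

```text
tcp gate [-54.9  -0.3] z 0.260449357223754 F [-0.07274468  0.049847   -0.12026121] clk 18.0
wrist leaf_left 0.75 1983 [-81. 175.] [-25. 241.]
wrist leaf_right 0.89 371 [-14. -33.] [ 4. -3.]
side 0.69 178 x 147.7 194.7 y -164.1 -90.8
side leaf_left 0.38 64 [-18.   7.] [ 1. 63.]
[322 286]
```

View pics/final.png

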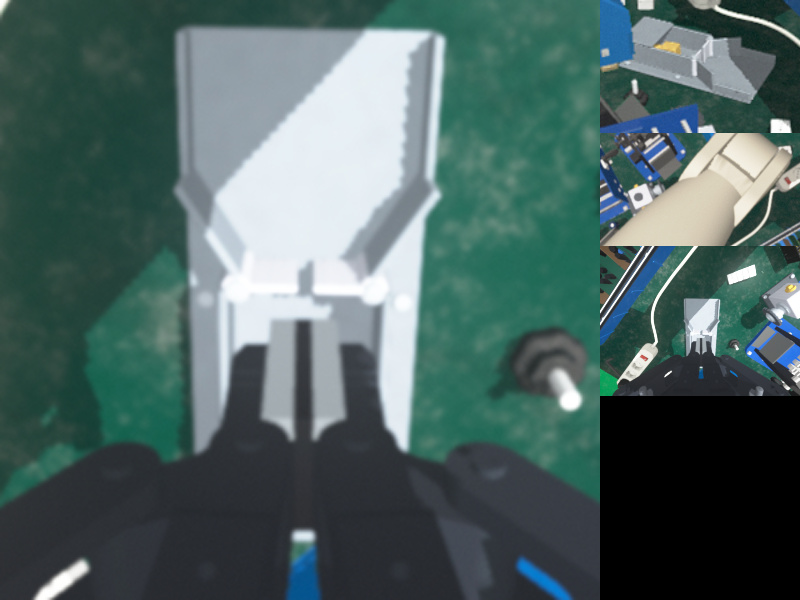

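The leaves form one closed line from post to post, (237,288) to (375,290). The side inset shows the brass plug lying in the pocket behind them, and the knob is where it was. Handing in.

```bash
python3 -c "
from workcell import job,env
print(job.hand_in(), env.get_state()['clock'])"
```

```text
the job is handed in; nothing more can be done
the job is handed in; nothing more can be done
```

The plug is out of the coupling and lying in the returns gate's pocket with both leaves closed behind it. I handed the job in at about 18 s of the 67 s allowed.

**What I did:** I pushed the sleeve back to its stop with the open fingers either side of the plug, at about 26 N on the wrist sensor. The plug popped loose, and I backed off and gripped its head. I pulled it straight out and laid it in the entry tray with the stem facing the leaves. After releasing it, I pushed it through from behind with closed fingers until its rear was about 42 mm past the leaves.

**Last checks:**
- **Leaves and plug:** the last wrist picture shows both leaves in one closed line. The side camera shows the plug in the pocket.
- **Clear of everything:** the gripper was well above the gate with no force on the wrist.
- **Bystanders:** the knob was in place in the last picture. I never touched the other bystanders, but did not measure them again.

**Weaker or failed checks:**
- **Sleeve:** I did not look at it closely again after letting it go. That it snapped forward rests on the push force falling to zero and on where the flange was detected after I backed off.
- **Network readings:** at the end the wrist network found no plug because the fingers hid it. It also mistook something else for the left leaf. The side network's plug position came out well outside the gate, so I went by the picture. The top camera was blocked by the arm.

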